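# Index the marking turntable on by one hole

## Robot

A 7-joint arm with a two-finger parallel gripper is mounted at the origin on the work surface. World frame = base frame: x ahead of the robot, y to its left, z up, the work surface at z = 0. Lengths are in mm, angles in rad, forces in N, time in s.
With the tool pointing down it reaches from about 350 to 900 mm from the base axis. Payload 8.1 kg.
Tool frame: the origin (TCP) lies midway between the tips of the shut fingers; the grasp point (between the pads) lies 19 mm behind it; z points along the fingers, y is the line along which they close (so a half turn about z gives the same grasp; the last joint's range is limited). The gripper opens to 85 mm and grips with 20 to 120 N. Pads are 22 mm wide; open, the fingers measure 114 mm over their backs; the gripper's body (76 mm by 85 mm) begins 54 mm behind the grasp point. The pads swing forward as they close: fully open they stand 13 mm farther back than shut.
Start: joints at [1.237, 0.434, 0.025, 1.573, -0.012, 1.134, -0.075], TCP at [142.947, -608.447, 231.323] pointing down, gripper open.
Joint ranges: [-2.62, 2.62], [-0.44, 2.09], [-1.27, 1.32], [0.08, 2.57], [-1.32, 4.46], [0.12, 2], [-2.74, 2.74]. Speed limits (rad/s): [2.22, 2.22, 3.01, 3.01, 3.14, 3.14, 3.14].

## Interface

Orientations are given as a rotation vector (axis times angle).
In Python, from workcell import robot gives the robot as it stands. The module is installed in compiled form; this text tells all that it offers.
- The arm moves only by the tool apply_moves, never from a script. Its argument "plan" is a list that holds one entry, the list of rows, each a list of 4 numbers: the shift along the world's x, y, z in units of 0.12 m (1.0 is 0.12 m), then the turn about the world's z in units of 60 degrees (1.0 is 60 degrees). A call has exactly 10 rows; each row is the pose to reach, as a shift and turn from the pose commanded when the call began; what a row does not reach only later rows make up. A row lasts 1/12 s, in which the tool goes at most 41.7 mm and 7.16 degrees, less where a joint would pass 70% of its speed; a pose out of reach is approached as far as the arm can. A call with a number of a shift or a turn outside -1 to 1 is refused whole. A call with a gripper value outside its range is refused whole. "hand" is the gripper's target within -1 to 1 (fully open at 1, half-way at 0, shut at -1), set as the call begins (left out, the last holds). The fingers move at their own pace and stop on an object; "force" is the grip in N (left out, the last holds). Time passes only in rows, so rows that repeat a pose let the fingers close, or fill a call up. It gives the time, the measured TCP pose, the force, the opening and the grip force at its end, in the units of the state.
- robot.sense(): the state, without advancing time (a new reading comes with each control period).
- robot.capture(name): name is "scene" or "top" or "wrist"; returns the picture (400x640x3 uint8, blue, green, red); there is no depth.
- robot.calibration(name): a dict with "fovy" (degrees; the focal length in pixels is half the picture's height over the tangent of half this angle, whatever the lens; pixels are square), "cx", "cy" (the principal point, pixels), "rvec" (rotation vector, rad) and "tvec" (3), from world to camera coordinates, as OpenCV has them. Camera axes: x right, y down, z forward; pixel columns grow to the right and rows downward; lengths in mm; the calibration is good to about 2 mm. A picture is of the moment at which its call begins: read the wrist's pose just before it. calibration takes no time and is no camera call; for the wrist camera it gives the pose at the moment of the call.
- robot.sign_off(): hands the job in; it is judged then, once.
The state is a dict: "clock": time; "joints": joint angles; "joint_vel": joint speeds; "joint_torque": joint torques, N m; "position": TCP position; "orientation": TCP orientation; "contact_force": force on the tool from outside, world axes, zero at the start; "wrist_torque": the same for the moment, N m; "width": finger opening in mm; "finger_force": force on a finger pad.
Only numpy, scipy, OpenCV 4.12 (cv2) and the standard library are available. Lean on these libraries where they do the work, as an engineer would, in place of code of your own. Each camera call takes 0.05 s, during which the arm holds its last target. There are 200 camera calls.

## Task

A bangle is being divided on the indexing turntable. Push the plunger's knob down with a fingertip until the index pin is out of its hole, and with the knob still pressed turn the table clockwise (seen from above) to the next hole; then let the plunger spring up so that the pin is fully home in that hole, and move clear. Only push, do not pinch the knob, do not touch the bangle, and leave the other things on the bench alone.

Things in the scene. Friction and masses are not known exactly. Their poses are not given: they have to be found in the camera images.
- base: Fixed part of the turntable: green foot, 144 mm dia, pedestal, and a steel index plate, 186 mm dia, its faces 50 and 58 mm above the bench, with 12 holes (13 mm dia, 30 degrees apart, circle radius 78 mm). Origin: on the turning axis at bench level, z up. In its frame the plunger arm starts along -x and a fixed scriber post, 115 mm high, stands at x = +122 mm. Any yaw; never moves.
- turntable (a joint): Angle (rad) of the revolving table: 0 at the start; grows as it turns clockwise seen from above (negative about +z); next hole at 0.5236 (30 degrees). Steel disc, 124 mm dia, top 74 mm above the bench, with a forked arm whose end boss (top 79 mm) bears the plunger. Turns against light friction (0.06 N m), no end stops, but only with the pin out of its hole.
- plunger (a joint): Travel (m) of the spring plunger on the arm: 0 up, pin home in a hole; grows as its knob is pressed straight down, stop at 0.013; 4.5 N at 0, 8.8 N at the stop. The pin enters from under the plate, so pressing withdraws it; clear from 0.009. Let up between holes it bears on the plate's underside; its round nose (12 mm dia) finds a hole within about 3 degrees and centres the table.
- knob_top (a point): Centre of the flat top of the plunger's black knurled push knob: a disc 32 mm dia, 10 mm thick, at the outer end of the forked arm, 105 mm from the turning axis and, unpressed, 104 mm above the bench. Moves with plunger and table. Its top grips a pressing fingertip well enough to be swept sideways.
- pin_nose (a point): Tip of the index pin's round nose, 78 mm from the turning axis on the same radius as the knob, seen between the arms of the fork; with the plunger up it stands in the hole, 59 mm above the bench (1 mm over the plate).
- bangle: The work: a loose brass bangle, 67 mm outside dia, 13 mm high, 50 g, lying on the revolving table round a low spigot (54 mm dia, 9 mm high). Origin at the centre of its underside, 74 mm above the bench. It rides round with the table; not to be touched.
- jar: Bystander: small lidded glass jar, 48 mm dia, 50 mm high, standing loose beside the turntable. Origin at the centre of its underside.
- spool: Bystander: green reel of solder wire, 48 mm dia, 32 mm high, standing loose. Origin at the centre of its underside.
- bench_block: Bystander: steel bench block, 64 x 64 x 19 mm, lying loose. Origin at the centre of its underside.

How it is judged (in metres and radians):
On the way, in this order (a step that is already met when the one before it is completed fails the run):
1. the plunger is pressed down, drawing the pin, with the table still at its first hole (value of joint plunger above 0.0075 m and value of joint turntable between -0.12 and 0.12 rad), for 0.1 s.
2. the table is turned clockwise between the holes, the pin drawn (value of joint plunger above 0.0075 m and value of joint turntable above 0.2 rad), for 0.1 s.
At the end, for the whole second after the job is handed in: The table stands at rest one hole (30 degrees, within 1.7 degrees) clockwise of where it began, the plunger is up to within 2 mm so that the pin is home in that hole, and the bangle still lies round its spigot on the table (value of joint turntable between 0.494 and 0.553 rad and value of joint plunger below 0.002 m and velocity of joint turntable between -0.05 and 0.05 rad/s and horizontal distance between bangle and base below 0.007 m and z of bangle in the frame of base below 0.078 m); the robot touches nothing.
It fails at once if the turntable or its knob is pinched or forced (more than 35 N from the fingers) (contact force between the fingers and base above 35 N).
It fails at once if the knob is taken between the fingers (its top reaches in between the pads, near the grasp point) (distance between the grasp point and knob_top below 0.013 m).
It fails at once if the bangle is touched by the fingers or lifted (contact force between the fingers and bangle above 1 N or z of bangle in the frame of base above 0.084 m).
It fails at once if a bystander is shifted or lifted (distance of any of jar, spool, bench_block from where it was at the start of the episode above 0.015 m).
It also fails if it takes over 34 s, if anything falls off the work surface, if the arm or the gripper's body presses on something with over 40 N, if the wrist force passes 120 N, or if a joint passes its speed limit or range.

## Working session

There is one attempt and no reset: what is moved stays moved. The work goes in short steps, Python scripts to look and compute and a tool call to move; the robot and the scene stay as the last step left them, time stands still between calls to the robot, and variables do not carry over. Pictures are saved under pics/ and viewed, at most 10 in all, crops included, and the job is handed in when it is done.

Besides the shell and the picture viewer there is one more tool, called after "Call:" by a JSON object that holds its "api" and its "payload", one argument or row to a line. apply_moves: Moves the arm, as the interface text tells. Shifts and turns lie within -1 to 1; 1 stands for 0.12 m of shift or 60 degrees of turn. Its arguments: {"type":"object","properties":{"plan":{"type":"array"},"hand":{"type":"number"},"force":{"type":"number"}},"required":["plan"]}

```bash
mkdir -p pics; cat > h.py <<'E'
import numpy as np, cv2
from workcell import robot
def cal(n):
    c=robot.calibration(n); f=200/np.tan(np.radians(c["fovy"])/2)
    K=np.array([[f,0,c["cx"]],[0,f,c["cy"]],[0,0,1]]); R=cv2.Rodrigues(np.array(c["rvec"],float))[0]
    return K,R,np.array(c["tvec"],float).ravel()
def ray(C,p):
    K,R,t=C; return -R.T@t, R.T@np.linalg.solve(K,[p[0],p[1],1])
def atz(C,p,z):
    o,d=ray(C,p); return o+d*(z-o[2])/d[2]
def proj(C,X):
    K,R,t=C; q=K@(R@np.array(X,float)+t); return q[:2]/q[2]
def tri(C1,p1,C2,p2):
    o1,d1=ray(C1,p1);o2,d2=ray(C2,p2)
    s=np.linalg.lstsq(np.c_[d1,-d2],o2-o1,rcond=None)[0]
    a=o1+d1*s[0];b=o2+d2*s[1]; return (a+b)/2,np.linalg.norm(a-b)
E
python3 - <<'E'
from h import *
for n in("scene","top"):
    cv2.imwrite(f"pics/{n}0.png",robot.capture(n))
s=robot.sense();print(s["clock"],s["position"],s["orientation"],s["width"])
for n in("scene","top"):print(n,robot.calibration(n))
E
```

```text
0.1 [ 142.81818485 -607.99053938  230.60401567] [-3.11931186e+00 -3.61425965e-01  4.11689438e-04] 85.58176421012108
scene {'fovy': 51.47821592011743, 'cx': 324.86966621701475, 'cy': 206.83783978174864, 'rvec': array([ 1.07064032,  2.28894572, -1.09885915]), 'tvec': array([ 331.7169726 , -247.10193026, 1249.75071527])}
top {'fovy': 50.65548224284645, 'cx': 322.78893249264985, 'cy': 199.39883760520203, 'rvec': array([ 2.13060509, -2.19494087,  0.10589359]), 'tvec': array([ 70.71133493, 582.0284477 , 983.25915505])}
```

View pics/scene0.png

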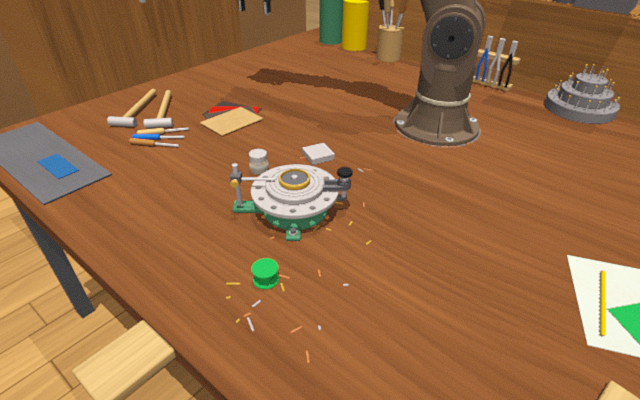

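View pics/top0.png

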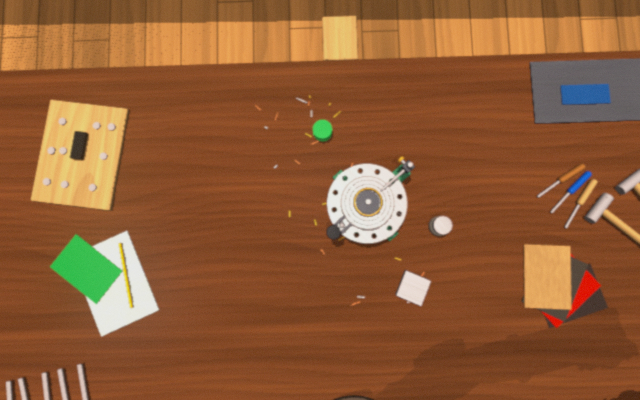

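The scene view shows the black knob top near (345,172) and the bangle centre near (294,179). In the top view the knob is near (334,231), the bangle centre near (368,202), and the scriber near (404,168). The jar is at (441,226), the block at (414,288) and the spool at (322,130).

```bash
python3 - <<'E'
from h import *
S=cal("scene");T=cal("top")
print("knob",tri(S,(345,172),T,(334,231.5)),"hub",tri(S,(294,179),T,(368,202)))
a=atz(T,(368,202),83);k=atz(T,(334,231.5),104);print(a,k,np.linalg.norm((a-k)[:2]))
for n,p,z in(("jar",(441,226),50),("block",(414,288),19),("spool",(322,130),32),("scriber",(408,164),115)):print(n,atz(T,p,z)[:2].round())
t=cv2.imread("pics/top0.png");s=cv2.imread("pics/scene0.png")
A=cv2.resize(t[150:255,315:455],None,fx=4,fy=4,interpolation=cv2.INTER_CUBIC)
B=cv2.resize(s[150:250,225:365],None,fx=4,fy=4,interpolation=cv2.INTER_CUBIC)
A=A[:280+140];B=B[:180]
cv2.imwrite("pics/crop.png",np.vstack([A,B]))
E
```

```text
knob (array([502.52329428,  32.66985494,  96.97808503]), np.float64(6.255599635281951)) hub (array([569.00197487, -49.05757366,  77.23395257]), np.float64(2.7144520807180776))
[569.29853155 -49.54770797  83.        ] [504.08580883  30.21266272 104.        ] 103.02628760027952
jar [ 511. -221.]
block [ 367. -157.]
spool [754.  50.]
scriber [ 648. -138.]
```

View pics/crop.png

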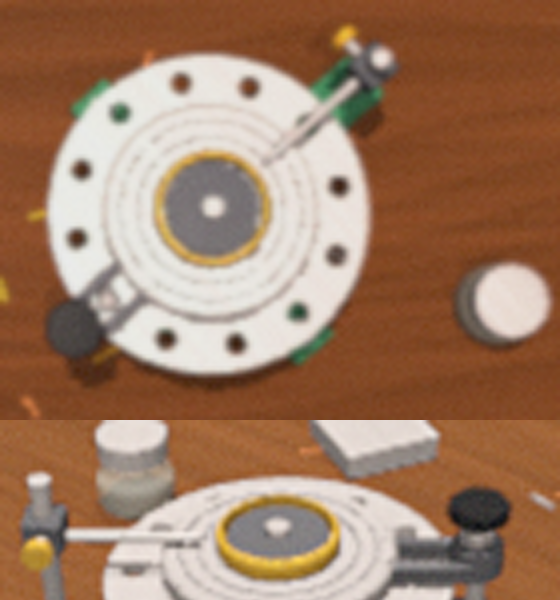

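Knob is at about (503,31) and the axis at (569,-49.5). The radius comes out at 103 mm against 105 mm, which is good. I'll approach at height with the fingers shut.

Call:
{"api": "apply_moves", "payload": {
  "plan": [
    [[0.05,0.1,0,0],[0.1,0.2,0,0],[0.15,0.3,0,0],[0.2,0.4,0,0],[0.25,0.5,0,0],[0.3,0.6,0,0],[0.35,0.7,0,0],[0.4,0.8,0,0],[0.45,0.9,0,0],[0.5,1,0,0]]
  ],
  "hand": -1
}}

```text
clock: 0.93
position: [203.6, -487.2, 231.4]
orientation: [3.121, 0.362, 0.0]
contact_force: [-0.2, -0.2, 0.5]
width: 0.1
finger_force: 0.0
```

Call:
{"api": "apply_moves", "payload": {
  "plan": [
    [[0.06,0.1,0,0],[0.12,0.2,0,0],[0.18,0.3,0,0],[0.24,0.4,0,0],[0.3,0.5,0,0],[0.36,0.6,0,0],[0.42,0.7,0,0],[0.48,0.8,0,0],[0.54,0.9,0,0],[0.6,1,0,0]]
  ]
}}

```text
clock: 1.77
position: [275.4, -367.2, 231.4]
orientation: [3.12, 0.362, -0.0]
contact_force: [-0.7, -0.2, -0.5]
width: 0.0
finger_force: 0.0
```

Call:
{"api": "apply_moves", "payload": {
  "plan": [
    [[0.06,0.1,0,0],[0.12,0.2,0,0],[0.18,0.3,0,0],[0.24,0.4,0,0],[0.3,0.5,0,0],[0.36,0.6,0,0],[0.42,0.7,0,0],[0.48,0.8,0,0],[0.54,0.9,0,0],[0.6,1,0,0]]
  ]
}}

```text
clock: 2.6
position: [347.2, -247.3, 231.4]
orientation: [3.12, 0.362, 0.0]
contact_force: [-0.3, 0.1, -0.5]
width: -0.3
finger_force: 0.0
```

Call:
{"api": "apply_moves", "payload": {
  "plan": [
    [[0.06,0.1,0,0],[0.12,0.2,0,0],[0.18,0.3,0,0],[0.24,0.4,0,0],[0.3,0.5,0,0],[0.36,0.6,0,0],[0.42,0.7,0,0],[0.48,0.8,0,0],[0.54,0.9,0,0],[0.6,1,0,0]]
  ]
}}

```text
clock: 3.43
position: [419.0, -127.3, 231.4]
orientation: [3.12, 0.362, 0.0]
contact_force: [1.1, -0.1, -0.7]
width: 0.4
finger_force: 0.0
```

Call:
{"api": "apply_moves", "payload": {
  "plan": [
    [[0.03,0.1,0,0],[0.06,0.2,0,0],[0.09,0.3,0,0],[0.12,0.4,0,0],[0.15,0.5,0,0],[0.18,0.6,0,0],[0.21,0.7,0,0],[0.24,0.8,0,0],[0.27,0.9,0,0],[0.3,1,0,0]]
  ]
}}

```text
clock: 4.27
position: [454.7, -7.4, 231.4]
orientation: [3.12, 0.362, 0.0]
contact_force: [0.3, -0.9, -0.6]
width: 0.2
finger_force: 0.0
```

```bash
python3 - <<'E'
from h import *
W=cal("wrist");im=robot.capture("wrist");cv2.imwrite("pics/w1.png",im)
np.savez("w1.npz",K=W[0],R=W[1],t=W[2])
print(robot.sense()["position"],(-W[1].T@W[2]).round(1),proj(W,[503,31,104]),proj(W,[569,-49.5,83]))
E
```

```text
[455.35764548  -4.79634916 231.58318585] [527.2   9.1 373.9] [284.92037049 118.66480733] [410.38054396  54.17449544]
```

View pics/w1.png

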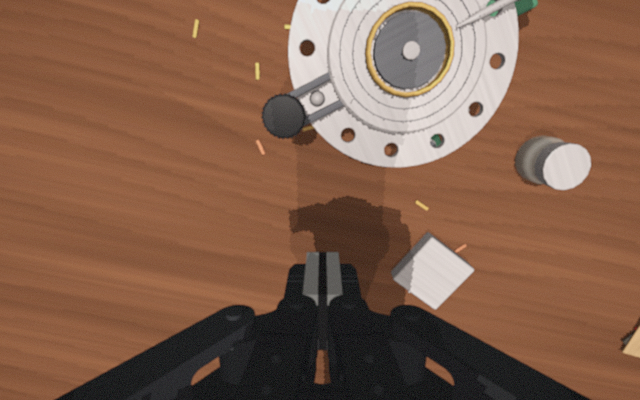

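The wrist view puts the knob top at (283.5,116), hub at (411,50) and pin at (317,98). The predictions were (285,119) and (410,54), so they agree to a few mm.

```bash
python3 - <<'E'
from h import *
d=np.load("w1.npz");W=(d["K"],d["R"],d["t"]);T=cal("top")
k=atz(W,(283.5,116),104);h=atz(W,(411,50),83);print(k,h,np.linalg.norm((k-h)[:2]))
print(tri(W,(283.5,116),T,(333.5,231.75)),tri(W,(411,50),T,(368.25,201.75)))
S=cal("scene");print(tri(W,(283.5,116),S,(344.75,171.5)))
c=(h[:2]+[569,-49.5])/2;kk=(k[:2]+[503.3,30.5])/2
v=kk-c;a=np.arctan2(v[1],v[0]);print(c,kk,np.degrees(a))
for i in range(0,34,3):
    b=a-np.radians(i);print(i,(105*np.array([np.cos(b)-np.cos(a),np.sin(b)-np.sin(a)])/120).round(3),round(-i/60,3))
E
```

```text
[504.62404886  32.38871511 104.        ] [571.87961027 -49.08288445  83.        ] 105.6453126051137
(array([504.08358079,  31.87732498, 103.53603443]), np.float64(1.4909608363112947)) (array([570.79358055, -49.52337872,  83.56664223]), np.float64(2.282938750693385))
(array([503.07697943,  34.14994526,  98.62630243]), np.float64(3.374628342201001))
[570.43980513 -49.29144223] [503.96202443  31.44435755] 129.46800879977923
0 [0. 0.] 0.0
3 [0.036 0.028] -0.05
6 [0.074 0.054] -0.1
9 [0.113 0.079] -0.15
12 [0.153 0.101] -0.2
15 [0.194 0.121] -0.25
18 [0.236 0.139] -0.3
21 [0.279 0.154] -0.35
24 [0.323 0.168] -0.4
27 [0.367 0.179] -0.45
30 [0.412 0.188] -0.5
33 [0.458 0.194] -0.55
```

Call:
{"api": "apply_moves", "payload": {
  "plan": [
    [[0.1,0.08,-0.1,0],[0.2,0.16,-0.2,0],[0.3,0.24,-0.3,0],[0.36,0.3,-0.45,0],[0.4,0.33,-0.6,0],[0.41,0.335,-0.7,0],[0.41,0.335,-0.8,0],[0.41,0.335,-0.9,0],[0.41,0.335,-0.93,0],[0.41,0.335,-0.93,0]]
  ]
}}

```text
clock: 5.15
position: [503.2, 31.6, 119.0]
orientation: [3.121, 0.362, -0.003]
contact_force: [0.5, -0.3, -0.8]
width: -0.1
finger_force: 0.0
```

```bash
python3 - <<'E'
from h import *
W=cal("wrist");im=robot.capture("wrist");cv2.imwrite("pics/w2.png",im)
s=robot.sense();print(s["clock"],s["position"],s["contact_force"],proj(W,[504,32,104]),proj(W,s["position"]))
E
```

```text
5.2 [503.82203584  31.73948697 119.79829861] [ 0.92861127 -0.37135928 -0.78127787] [320.12691946 252.91338358] [320.45253846 268.90698979]
```

View pics/w2.png

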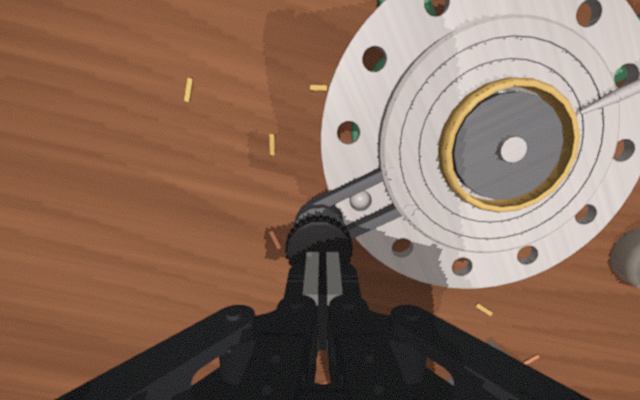

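The knob top spans x 287–352 around the fingertip and is well centred. Pressing now.

Call:
{"api": "apply_moves", "payload": {
  "plan": [
    [[0,0,-0.04,0],[0,0,-0.08,0],[0,0,-0.11,0],[0,0,-0.13,0],[0,0,-0.15,0],[0,0,-0.17,0],[0,0,-0.19,0],[0,0,-0.21,0],[0,0,-0.22,0],[0,0,-0.22,0]]
  ]
}}

```text
clock: 6.03
position: [504.4, 32.0, 93.5]
orientation: [-3.121, -0.362, -0.001]
contact_force: [-0.7, 0.0, 7.3]
width: -0.0
finger_force: 3.5
```

Call:
{"api": "apply_moves", "payload": {
  "plan": [
    [[0,0,-0.005,0],[0,0,-0.01,0],[0,0,-0.01,0],[0,0,-0.01,0],[0,0,-0.01,0],[0,0,-0.01,0],[0,0,-0.01,0],[0,0,-0.01,0],[0,0,-0.01,0],[0,0,-0.01,0]]
  ]
}}

```text
clock: 6.87
position: [504.5, 32.1, 92.6]
orientation: [-3.121, -0.362, -0.002]
contact_force: [-1.5, 0.6, 7.0]
width: -0.4
finger_force: 3.7
```

```bash
python3 - <<'E'
from h import *
f=[];z=[]
for i in range(6):
    im=robot.capture("scene");s=robot.sense();f.append(s["contact_force"][2]);z.append(s["position"][2])
print(s["clock"],np.mean(f),np.mean(z),s["contact_force"])
E
```

```text
7.1667 7.652305011075993 92.57178122579786 [-0.5482136   0.20414306  7.25158141]
```

Force corrected for bias is about 8.3 N, so the travel is about 11.5 mm and the pin is out. Sweeping clockwise along the arc.

Call:
{"api": "apply_moves", "payload": {
  "plan": [
    [[0.009,0.007,0,-0.0125],[0.027,0.021,0,-0.0375],[0.049,0.037,0,-0.067],[0.074,0.054,0,-0.1],[0.1,0.07,0,-0.133],[0.126,0.086,0,-0.167],[0.153,0.101,0,-0.2],[0.174,0.111,0,-0.225],[0.189,0.118,0,-0.245],[0.194,0.121,0,-0.25]]
  ]
}}

```text
clock: 8.0
position: [528.2, 47.1, 92.7]
orientation: [-3.14, 0.05, -0.002]
contact_force: [-1.3, 1.0, 7.2]
width: -0.1
finger_force: 3.7
```

```bash
python3 - <<'E'
from h import *
im=robot.capture("wrist");s=robot.sense();cv2.imwrite("pics/w3.png",im)
print(s["clock"],s["position"],s["contact_force"])
W=cal("wrist");print(proj(W,[570.6,-49.3,83]))
b=np.radians(129.4-15);print(proj(W,[570.6+105*np.cos(b),-49.3+105*np.sin(b),92.5]),proj(W,[570.6+78*np.cos(b),-49.3+78*np.sin(b),59-11]))
E
```

```text
8.05 [528.26976073  47.17795463  92.6969149 ] [-0.89020641  2.13917838  8.06682588]
[541.99994745 163.74568809]
[322.06576586 271.61521088] [366.16886589 213.62118317]
```

View pics/w3.png

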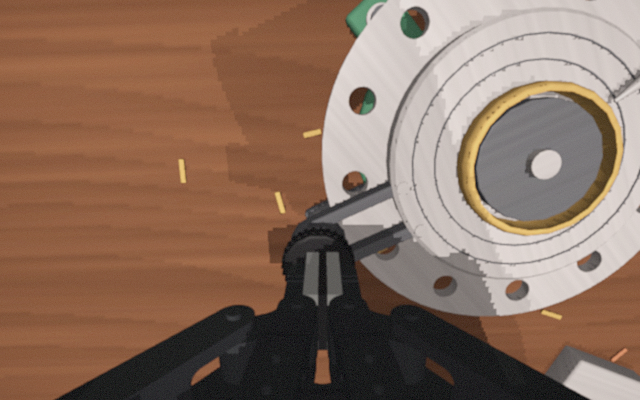

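The table is midway. The fork sits between the holes at (355,183) and (387,250), the pin is hidden, and the knob is still under the fingertip. Completing the turn.

Call:
{"api": "apply_moves", "payload": {
  "plan": [
    [[0.01,0.004,0,-0.0125],[0.031,0.012,0,-0.0375],[0.056,0.022,0,-0.067],[0.085,0.033,0,-0.1],[0.114,0.043,0,-0.133],[0.143,0.052,0,-0.167],[0.173,0.058,0,-0.2],[0.196,0.063,0,-0.225],[0.213,0.066,0,-0.245],[0.218,0.067,0,-0.25]]
  ]
}}

```text
clock: 8.88
position: [554.6, 55.3, 92.8]
orientation: [-3.107, 0.459, -0.003]
contact_force: [-1.5, 1.5, 7.5]
width: -0.0
finger_force: 3.7
```

```bash
python3 - <<'E'
from h import *
im=robot.capture("wrist");s=robot.sense()
print(s["clock"],s["position"],s["contact_force"])
cv2.imwrite("pics/w4.png",im)
W=cal("wrist");b=np.radians(129.4-30)
print(proj(W,[570.6,-49.3,83]),proj(W,[570.6+78*np.cos(b),-49.3+78*np.sin(b),58]))
E
```

```text
8.9333 [554.64915393  55.25402321  92.81537801] [0.91174793 1.2325009  6.64799697]
[542.66900198 163.88305744] [369.03137646 219.85401337]
```

View pics/w4.png

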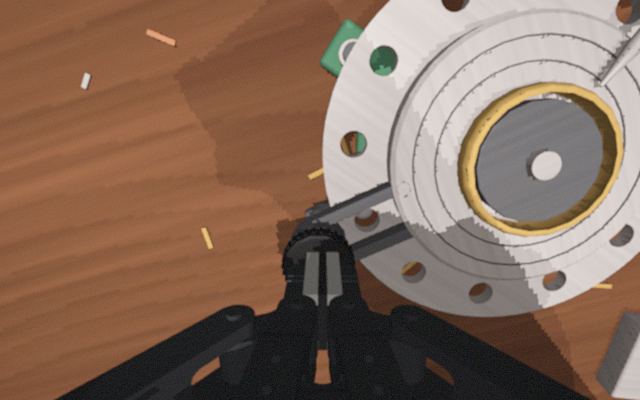

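The next hole at (367,218) lies between the fork arms, so the table is at 30°. Letting the plunger up.

Call:
{"api": "apply_moves", "payload": {
  "plan": [
    [[0,0,0.01,0],[0,0,0.02,0],[0,0,0.03,0],[0,0,0.045,0],[0,0,0.06,0],[0,0,0.075,0],[0,0,0.09,0],[0,0,0.11,0],[0,0,0.15,0],[0,0,0.2,0]]
  ]
}}

```text
clock: 9.77
position: [553.0, 53.6, 115.9]
orientation: [3.107, -0.459, -0.002]
contact_force: [-0.4, -0.7, -0.7]
width: -0.2
finger_force: 0.0
```

Call:
{"api": "apply_moves", "payload": {
  "plan": [
    [[0,0.02,0.1,0],[0,0.04,0.2,0],[-0.05,0.06,0.3,0],[-0.1,0.08,0.4,0],[-0.2,0.1,0.5,0],[-0.3,0.1,0.6,0],[-0.4,0.1,0.7,0],[-0.5,0.1,0.8,0],[-0.5,0.1,0.8,0],[-0.5,0.1,0.8,0]]
  ]
}}

```text
clock: 10.6
position: [493.4, 66.3, 213.1]
orientation: [-3.108, 0.458, -0.003]
contact_force: [-0.4, -0.8, 0.6]
width: -0.1
finger_force: 0.0
```

```bash
python3 - <<'E'
from h import *
im=robot.capture("wrist");s=robot.sense()
print(s["clock"],s["position"],s["contact_force"])
sc=robot.capture("scene")
B=cv2.resize(sc[150:250,225:365],None,fx=4,fy=4,interpolation=cv2.INTER_CUBIC)[:200]
cv2.imwrite("pics/w5.png",np.vstack([im[:,40:600],B]))
W=cal("wrist");S=cal("scene");b=np.radians(129.4-30);u=np.array([np.cos(b),np.sin(b)]);c=np.array([570.6,-49.3])
for z in(104,94):print(z,proj(W,[*(c+105*u),z])-[40,0],(proj(S,[*(c+105*u),z])-[225,150])*4+[0,400])
print(proj(W,[*(c+78*u),59])-[40,0])
E
```

```text
10.65 [493.6160553   66.17736007 212.43605578] [ 0.24902122 -0.60864447  0.13063767]
104 [271.66815781 114.13769556] [446.7001079  534.67868319]
94 [272.04442743 113.3163133 ] [446.05893642 551.12369442]
[303.86179437  95.26724476]
```

View pics/w5.png

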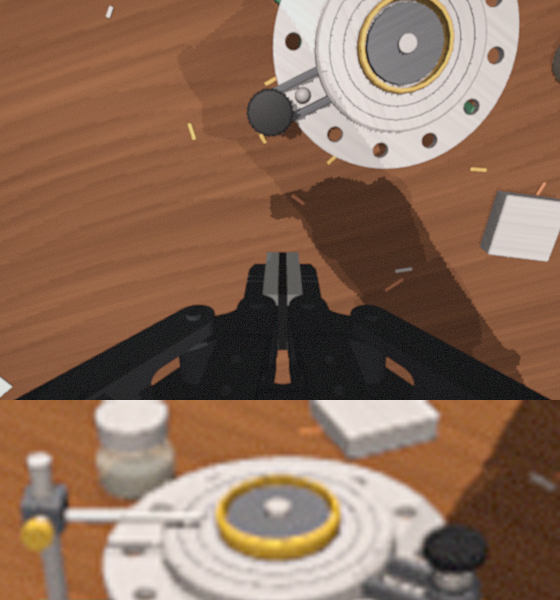

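The pin's bright nose shows in the new hole at (302,95), with (304,95) predicted. The bangle sits round its spigot and the tool is clear. I'll check the scene camera's bias on the original knob before handing in.

```bash
python3 - <<'E'
from h import *
S=cal("scene");b=np.radians(129.4);u=np.array([np.cos(b),np.sin(b)]);c=np.array([570.6,-49.3])
p=(proj(S,[*(c+105*u),104])-[225,150])*4+[0,420]
d=np.array([479,510])-p; e=np.array([455,547])-[446.7,534.7]
print("bias start",d,"end",e)
if abs(d-e)[1]<8: print(robot.sign_off())
E
```

```text
bias start [ 7.35166407 13.25751674] end [ 8.3 12.3]
the job is handed in; nothing more can be done
None
```

The job is handed in: I turned the table one hole clockwise, the pin shows home in that hole at full knob height, the bangle is still round its spigot, and the arm is clear; the sign-off returned no verdict.

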